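Glaze test cups into the sample caddy

TASK

Put the four fully glazed test cups away in the caddy, each standing upright on the floor of the bay lined in its own glaze colour; set them down rather than dropping them. Two look-alike cups have a bare cream clay rim: they must be reglazed, so leave those standing where they are on the kiln shelf.

Things in the scene. Friction and masses are not known exactly. Their poses are not given: they have to be found in the camera images.
- cup_blue: Good glaze test cup, glazed deep blue all over, rim and inside included. Open round beaker without handle, 54 mm outside diameter (foot narrows to 48 mm in the lowest 10 mm), 72 mm tall, wall 4 mm, about 140 g. Origin: centre of its underside, z up along its axis. It starts upright on a kiln shelf 15 mm thick among the other cups and small kiln parts at most 14 mm tall.
- cup_green: Good glaze test cup, glazed dark green all over, rim and inside included. Open round beaker without handle, 54 mm outside diameter (foot narrows to 48 mm in the lowest 10 mm), 72 mm tall, wall 4 mm, about 140 g. Origin: centre of its underside, z up along its axis. It starts upright on a kiln shelf 15 mm thick among the other cups and small kiln parts at most 14 mm tall.
- cup_yellow: Good glaze test cup, glazed strong golden yellow all over, rim and inside included. Open round beaker without handle, 54 mm outside diameter (foot narrows to 48 mm in the lowest 10 mm), 72 mm tall, wall 4 mm, about 140 g. Origin: centre of its underside, z up along its axis. It starts upright on a kiln shelf 15 mm thick among the other cups and small kiln parts at most 14 mm tall.
- cup_red: Good glaze test cup, glazed dark red all over, rim and inside included. Open round beaker without handle, 54 mm outside diameter (foot narrows to 48 mm in the lowest 10 mm), 72 mm tall, wall 4 mm, about 140 g. Origin: centre of its underside, z up along its axis. It starts upright on a kiln shelf 15 mm thick among the other cups and small kiln parts at most 14 mm tall.
- second_blue: Faulty look-alike: same size and shape as the good cups, glazed deep blue on the lower 42 mm of the outside only; the upper 30 mm, the rim and what is seen inside are bare cream-coloured clay. Origin: centre of its underside, z up. Stands on the same kiln shelf.
- second_yellow: Faulty look-alike: same size and shape as the good cups, glazed strong golden yellow on the lower 42 mm of the outside only; the upper 30 mm, the rim and what is seen inside are bare cream-coloured clay. Origin: centre of its underside, z up. Stands on the same kiln shelf.
- bay_blue: Square open bay lined deep blue, one of four in a plywood caddy (2 by 2, 88 mm centre to centre). Fixed to the table. 82 mm square outside, 74 mm inside, walls 4 mm thick. Origin: centre of its underside, 5 mm above the table; x and y run along its sides, z up. The bay's floor is 4 mm above its origin, its wall tops 24 mm above its origin.
- bay_green: Square open bay lined dark green, one of four in a plywood caddy (2 by 2, 88 mm centre to centre). Fixed to the table. 82 mm square outside, 74 mm inside, walls 4 mm thick. Origin: centre of its underside, 5 mm above the table; x and y run along its sides, z up. The bay's floor is 4 mm above its origin, its wall tops 24 mm above its origin.
- bay_yellow: Square open bay lined strong golden yellow, one of four in a plywood caddy (2 by 2, 88 mm centre to centre). Fixed to the table. 82 mm square outside, 74 mm inside, walls 4 mm thick. Origin: centre of its underside, 5 mm above the table; x and y run along its sides, z up. The bay's floor is 4 mm above its origin, its wall tops 24 mm above its origin.
- bay_red: Square open bay lined dark red, one of four in a plywood caddy (2 by 2, 88 mm centre to centre). Fixed to the table. 82 mm square outside, 74 mm inside, walls 4 mm thick. Origin: centre of its underside, 5 mm above the table; x and y run along its sides, z up. The bay's floor is 4 mm above its origin, its wall tops 24 mm above its origin.

How it is judged (in metres and radians):
At the end, for the whole second after the job is handed in: Each of the four fully glazed cups stands in the bay of its own colour: within 16 mm of the bay's centre horizontally, underside within 5 mm of the bay's floor, upright within 0.1 rad, released and at rest; the two bare-rimmed cups stand upright, at rest, within 40 mm of where they began (horizontal distance between cup_blue and bay_blue below 0.016 m and z of cup_blue in the frame of bay_blue below 0.009 m and angle between each of cup_blue, cup_green, cup_yellow, cup_red, second_blue, second_yellow's own z axis and vertical below 0.1 rad and linear speed of each of cup_blue, cup_green, cup_yellow, cup_red, second_blue, second_yellow below 0.02 m/s and horizontal distance between cup_green and bay_green below 0.016 m and z of cup_green in the frame of bay_green below 0.009 m and horizontal distance between cup_yellow and bay_yellow below 0.016 m and z of cup_yellow in the frame of bay_yellow below 0.009 m and horizontal distance between cup_red and bay_red below 0.016 m and z of cup_red in the frame of bay_red below 0.009 m and distance of each of second_blue, second_yellow from where it was at the start of the episode below 0.04 m); the robot touches nothing.
It fails at once if the faulty blue cup is moved from its place (more than 40 mm) or tipped over (distance of second_blue from where it was at the start of the episode above 0.04 m or angle between second_blue's own z axis and vertical above 0.5 rad).
It fails at once if the faulty yellow cup is moved from its place (more than 40 mm) or tipped over (distance of second_yellow from where it was at the start of the episode above 0.04 m or angle between second_yellow's own z axis and vertical above 0.5 rad).
It fails at once if a good cup is dropped: it falls free with its underside more than 40 mm above the table ((contact force between cup_blue and anything else below 0.01 N and height (world z) of cup_blue above 0.04 m) or (contact force between cup_green and anything else below 0.01 N and height (world z) of cup_green above 0.04 m) or (contact force between cup_yellow and anything else below 0.01 N and height (world z) of cup_yellow above 0.04 m) or (contact force between cup_red and anything else below 0.01 N and height (world z) of cup_red above 0.04 m)).
It also fails if it takes over 120 s, if anything falls off the work surface, if the arm or the gripper's body presses on something with over 40 N, if the wrist force passes 120 N, or if a joint passes its speed limit or range.

ROBOT

A 6-joint arm with a two-finger parallel gripper is mounted at the origin on the work surface. World frame = base frame: x ahead of the robot, y to its left, z up, the work surface at z = 0. Lengths are in m, angles in degrees, forces in N, time in s.
With the tool pointing down it reaches from about 0.35 to 0.925 m from the base axis. Payload 6.4 kg.
Tool frame: the origin (TCP) lies midway between the tips of the shut fingers; the grasp point (between the pads) lies 19 mm behind it (bot.grasp_offset is the distance from the TCP to the grasp point, in m); z points along the fingers, x is the direction in which the jaws open and shut, and the axes are right-handed (so a half turn about z gives the same grasp; the last joint's range is limited). The gripper opens to 94 mm and grips with 3 to 60 N. Pads are 16 mm wide; open, the fingers measure 119 mm over their backs; the gripper's body (75 mm by 177 mm) begins 78 mm behind the grasp point.
Start: joints at [66.114, 14.043, 89.255, -0, 76.702, -9.975], TCP at [0.156, 0.631, 0.205] pointing down, gripper open.
Joint ranges: [-179.41, 179.41], [-58.25, 129.5], [7.25, 145.43], [-54.29, 234.29], [11.92, 165.04], [-157.13, 157.13]. Speed limits (degrees/s): [147.25, 147.25, 180, 180, 180, 180].

INTERFACE

Orientations are given as [roll, pitch, yaw] about the fixed x, y, z axes, in that order (R = Rz(yaw) Ry(pitch) Rx(roll)).
In Python, from station import bot gives the robot as it stands.
- The arm moves only by the tool carry_out, never from a script. Its argument "steps" is a list of rows, each a list of 3 entries, a list of its own where there are three numbers: the opening, from 0 (shut) to 1 (fully open), then the shift along the tool's x, y, z as a fraction of full scale, then the turn, a rotation vector about the tool's x, y, z as a fraction of full scale. In form: [[hand, [tx, ty, tz], [rx, ry, rz]], ...]. A call has 1 to 12 rows; each row is the pose to reach, as a shift and turn from the pose commanded when the call began, along the tool's axes at that moment; what a row does not reach only later rows make up. Full scale, the value 1, is 0.2 m for a shift and pi/2 rad for a turn. A row lasts 1/10 s, in which the tool goes at most 50 mm and 8.59 degrees, less where a joint would pass 70% of its speed; a pose out of reach is approached as far as the arm can. A call with a number of a shift or a turn outside -1 to 1 is refused whole. A call with a gripper value outside its range is refused whole. The fingers move at their own pace and stop on an object; the grip force is fixed at half the most. Time passes only in rows, so rows that repeat a pose let the fingers close. It gives the time, the measured TCP pose, the force and the opening at its end, in the units of the state.
- bot.sense(): the state, without advancing time (a new reading comes with each control period).
- bot.camera(name): name is "side" or "top" or "wrist"; returns a dict with "color" (480x640x3 uint8, red, green, blue), "z_map" (480x640 float32, m along the optical axis (not along the pixel's ray), 0 where there is no reading), "intrinsics" (3x3 intrinsics, pixels), "world_from_camera" (4x4, takes a point from camera to world coordinates); the wrist camera has in their place "T_tool_cam" (4x4, takes a point from camera to tool coordinates, whose origin is the TCP and whose axes are the tool frame's). Camera axes: x right, y down, z forward; pixel columns grow to the right and rows downward; lengths in m; the calibration is good to about 2 mm. A picture is of the moment at which its call begins: read the wrist's pose just before it.
- bot.finish_job(): hands the job in, once; it reports no verdict.
The state is a dict: "time_s": time; "joints": joint angles; "joint_velocities": joint speeds; "joint_efforts": joint torques, N m; "tcp_pos": TCP position; "orientation": TCP orientation; "wrist_force": force on the tool from outside, world axes, zero at the start; "ft_torque": the same for the moment, N m; "opening": opening from 0.0 (shut) to 1.0 (fully open).
Only numpy, scipy, OpenCV 4.12 (cv2) and the standard library are available. Lean on these libraries where they do the work, as an engineer would, in place of code of your own. Each camera call takes 0.05 s, during which the arm holds its last target.

## Working session

There is one attempt and no reset: what is moved stays moved. The work goes in short steps, Python scripts to look and compute and a tool call to move; the robot and the scene stay as the last step left them, time stands still between calls to the robot, and variables do not carry over. Pictures are saved under pics/ and viewed, and the job is handed in when it is done.

Besides the shell and the picture viewer there is one more tool, called after "Call:" in YAML: its name, and indented under it one key for each argument. carry_out: Moves the arm, as the interface text tells. Its arguments: {"type":"object","properties":{"steps":{"type":"array"}},"required":["steps"]}

```bash
ls; mkdir -p pics; python3 - <<'E'
from station import bot
import cv2,numpy as np
print(bot.sense())
for n in ['top','side','wrist']:
    c=bot.camera(n); cv2.imwrite(f'pics/{n}0.png',c['color'][:,:,::-1]); np.savez(f'{n}0.npz',**c)
    print(n,c['intrinsics'].tolist(),c.get('world_from_camera',c.get('T_tool_cam')).round(3).tolist())
E
```

```text
pics
{'time_s': 0.0, 'joints': array([ 6.61118455e+01,  1.40813596e+01,  8.93230097e+01, -1.25876029e-03,
        7.67019848e+01, -9.97512776e+00]), 'joint_velocities': array([ 0.06021673,  0.05048153, -0.02243668, -0.01343135, -0.00634866,
       -0.00743093]), 'joint_efforts': array([-8.75617152e-04, -4.15815890e+01, -3.14608383e+01,  6.84828381e-02,
        3.31392162e-02, -1.23022069e-04]), 'tcp_pos': array([0.15604881, 0.63038327, 0.20439401]), 'orientation': array([-1.79982783e+02,  1.04958477e-01,  7.60872797e+01]), 'wrist_force': array([-0.04429589, -0.0234579 , -0.69233265]), 'ft_torque': array([ 0.02930553, -0.02125323,  0.02016955]), 'opening': 0.9973333090943736}
top [[602.3275502106607, 0.0, 324.5947796268483], [0.0, 602.3275502106607, 243.84531187636816], [0.0, 0.0, 1.0]] [[-0.013, -0.994, 0.112, 0.383], [-1.0, 0.013, 0.001, 0.003], [-0.002, -0.112, -0.994, 1.17], [0.0, 0.0, 0.0, 1.0]]
side [[450.42056407131054, 0.0, 318.1623195139252], [0.0, 450.42056407131054, 236.29835407925077], [0.0, 0.0, 1.0]] [[-0.889, -0.28, 0.363, 0.229], [-0.458, 0.506, -0.731, 0.567], [0.021, -0.816, -0.578, 0.533], [0.0, 0.0, 0.0, 1.0]]
wrist [[377.22924884065065, 0.0, 321.4171980883343], [0.0, 377.22924884065065, 239.21626767056827], [0.0, 0.0, 1.0]] [[1.0, 0.001, 0.0, -0.001], [-0.001, 0.959, 0.284, -0.084], [-0.0, -0.284, 0.959, -0.179], [0.0, 0.0, 0.0, 1.0]]
```

View pics/top0.png

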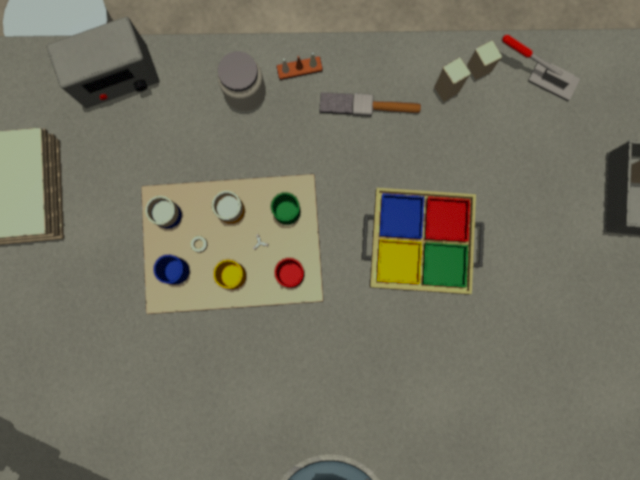

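View pics/side0.png

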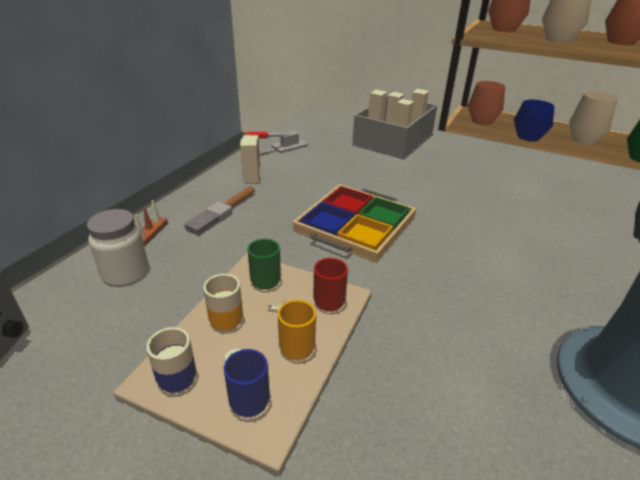

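The top view shows: bare-rim cups at (163,212) and (228,207), and good cups green (286,208), blue (171,269), yellow (230,275) and red (290,273). The caddy bays are blue (401,217), red (447,219), yellow (399,262) and green (445,266). The side view agrees.

```bash
cat > h.py <<'E'
import numpy as np,cv2
from scipy.optimize import least_squares
def cloud(c,T=None):
    T=c['world_from_camera'] if T is None else T
    z=c['z_map'];K=c['intrinsics'];v,u=np.mgrid[:480,:640]
    p=np.stack([(u-K[0,2])/K[0,0]*z,(v-K[1,2])/K[1,1]*z,z,np.ones_like(z)],-1)@T.T
    P=p[...,:3]; P[z==0]=np.nan; return P
E
python3 - <<'E'
from h import *
for n in ['top','side']:
    c=np.load(n+'0.npz'); P=cloud(c); rgb=c['color'].astype(int)
    g=P[...,2]
    print(n,'table z',np.nanmedian(g))
    m=(g>0.08)&(g<0.096)&(P[...,0]>.2)&(P[...,0]<.6)&(P[...,1]>-.0)&(P[...,1]<.4)
    nl,L,st,ce=cv2.connectedComponentsWithStats(m.astype(np.uint8),connectivity=8)
    for i in range(1,nl):
        if st[i,4]<25: continue
        q=P[L==i]
        r=least_squares(lambda a:np.clip(np.hypot(q[:,0]-a[0],q[:,1]-a[1]),0,1)-a[2],[*q[:,:2].mean(0),.025],loss='soft_l1',f_scale=.002)
        print(ce[i].round(),st[i,4],r.x.round(4),np.median(q[:,2]).round(4),np.median(rgb[L==i],0))
    R,G,B=rgb[...,0],rgb[...,1],rgb[...,2]
    sat=(rgb.max(-1)-rgb.min(-1)>70)
    lo=sat&(g<0.06)&(P[...,1]<-.02)&(P[...,1]>-.35)&(P[...,0]>.2)&(P[...,0]<.55)
    for nm,mm in dict(red=(R>2*G)&(R>2*B),green=(G>1.5*R)&(G>1.5*B),blue=(B>1.5*R)&(B>1.5*G),yel=(R>1.5*B)&(G>1.5*B)).items():
        k=lo&mm
        nl,L,st,ce=cv2.connectedComponentsWithStats(k.astype(np.uint8)); 
        i=1+np.argmax(st[1:,4]); q=P[L==i]
        f=q[q[:,2]<0.014]
        rect=cv2.minAreaRect((f[:,:2]*1000).astype(np.float32))
        print(nm,st[i,4],f.mean(0).round(4),rect)
E
```

```text
top table z 0.0013936000847211139
[285. 207.] 210 [0.5752 0.0758 0.0247] 0.0872 [30.  92.5 42.5]
[160. 210.] 248 [0.5715 0.3035 0.0248] 0.0872 [145. 151. 126.]
[226. 208.] 186 [0.579  0.1828 0.0247] 0.0871 [147.  152.  127.5]
[168. 269.] 242 [0.4642 0.287  0.0248] 0.0873 [ 25.  43. 102.]
[288. 272.] 217 [0.4554 0.0695 0.0247] 0.0874 [140.  32.  25.]
[228. 273.] 229 [0.4539 0.1795 0.0248] 0.0873 [147. 127.   0.]
red 737 [ 0.537  -0.2345  0.0096] ((536.2551879882812, -237.80886840820312), (82.41604614257812, 28.86231803894043), 88.94898986816406)
green 1366 [ 0.4695 -0.2259  0.0097] ((469.6437072753906, -226.51490783691406), (70.32120513916016, 70.47792053222656), 85.30709838867188)
blue 455 [ 0.5403 -0.1455  0.0099] ((539.7612915039062, -143.88302612304688), (72.45407104492188, 21.6306209564209), 88.57868194580078)
yel 2019 [ 0.4774 -0.1396  0.0094] ((478.42401123046875, -139.54620361328125), (89.2855453491211, 88.26219177246094), 85.79949188232422)
side table z -0.00022270483823721987
[264. 250.] 302 [0.5729 0.0767 0.0247] 0.085 [40.  76.  41.5]
[331. 270.] 341 [0.4531 0.0706 0.0247] 0.0851 [117.  33.  27.]
[223. 288.] 352 [0.5766 0.184  0.0247] 0.0855 [150. 142. 114.]
[297. 315.] 449 [0.4515 0.1808 0.0247] 0.0854 [162. 115.  21.]
[168. 345.] 563 [0.5689 0.3047 0.0248] 0.0855 [155. 147. 118.]
[246. 368.] 592 [0.4617 0.2884 0.0248] 0.0857 [ 45.  49. 101.]
red 189 [ 0.5405 -0.249   0.0086] ((540.929443359375, -247.3915252685547), (47.52820587158203, 19.936447143554688), 84.3295669555664)
green 1 [ 0.4948 -0.2208  0.009 ] ((494.8179016113281, -220.82293701171875), (0.0, 0.0), 0.0)
blue 90 [ 0.5441 -0.1571  0.0084] ((544.5159912109375, -155.9195556640625), (50.406593322753906, 11.834050178527832), 87.43701171875)
yel 1373 [ 0.479  -0.1535  0.0091] ((473.068603515625, -145.88766479492188), (77.89584350585938, 79.13764190673828), 85.44792175292969)
```

```bash
python3 - <<'E'
from h import *
for n in ['top','side']:
    c=np.load(n+'0.npz'); P=cloud(c)
    g=P[...,2]-(0.001 if n=='top' else 0)
    m=(g>0.022)&(g<0.036)&(P[...,1]<-.05)&(P[...,1]>-.3)&(P[...,0]>.38)&(P[...,0]<.62)
    q=P[m][:,:2]
    # grid of walls: pts inside |u|,|v|<.09 should lie near u or v in {0,+-.088(ish)}
    def f(a,lin=False):
        R=np.array([[np.cos(a[2]),np.sin(a[2])],[-np.sin(a[2]),np.cos(a[2])]])
        d=(q-a[:2])@R.T
        h=np.minimum.reduce([np.abs(d-k) for k in (0,-.085,.085)]) if 0 else np.minimum.reduce([np.abs(np.abs(d)-k) for k in (0.0,.085,.002)])
        return h.min(1)
    best=None
    for x0 in np.arange(.49,.53,.005):
      for y0 in np.arange(-.21,-.16,.005):
        r=least_squares(f,[x0,y0,np.radians(-4)],loss='soft_l1',f_scale=.003)
        if best is None or r.cost<best.cost: best=r
    x,y,a=best.x; print(n,m.sum(),best.x.round(4),np.degrees(a),best.cost, f(best.x).mean(), cv2.minAreaRect((q*1000).astype(np.float32)))
    R=np.array([[np.cos(a),-np.sin(a)],[np.sin(a),np.cos(a)]])
    for s in [(1,1),(1,-1),(-1,1),(-1,-1)]: print(s,(np.array([x,y])+R@np.array(s)*.044).round(4))
    cv2.imwrite(f'pics/m_{n}.png',m.astype(np.uint8)*255)
E
```

```text
top 2631 [ 0.5174 -0.1842 -0.0804] -4.60374264055856 0.023707206506198657 0.004786746809390278 ((517.9892578125, -183.9619903564453), (230.70938110351562, 192.41299438476562), 85.2387924194336)
(1, 1) [ 0.5648 -0.1439]
(1, -1) [ 0.5577 -0.2316]
(-1, 1) [ 0.4771 -0.1368]
(-1, -1) [ 0.47   -0.2246]
side 2024 [ 0.5145 -0.1833 -0.0816] -4.6731794273281215 0.013429518228288409 0.0038967273330152066 ((516.0059814453125, -182.50448608398438), (228.43789672851562, 193.9307403564453), 85.58234405517578)
(1, 1) [ 0.562 -0.143]
(1, -1) [ 0.5548 -0.2308]
(-1, 1) [ 0.4743 -0.1359]
(-1, -1) [ 0.4671 -0.2236]
```

View pics/m_top.png

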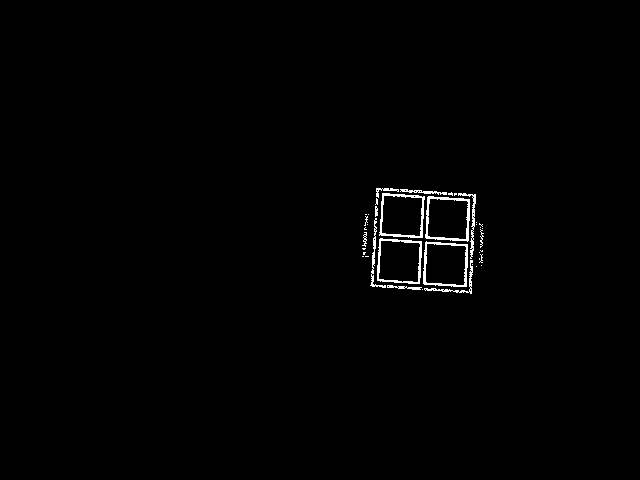

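Call:
carry_out:
  steps:
    - [0.8, [-0.13, 0.19, 0], [0, 0, -0.02]]
    - [0.8, [-0.26, 0.38, 0], [0, 0, -0.05]]
    - [0.8, [-0.39, 0.57, 0], [0, 0, -0.08]]
    - [0.8, [-0.52, 0.76, 0], [0, 0, -0.103]]
    - [0.8, [-0.65, 0.95, 0], [0, 0, -0.103]]
    - [0.8, [-0.65, 0.95, 0], [0, 0, -0.103]]
    - [0.8, [-0.65, 0.95, 0], [0, 0, -0.103]]

```text
time_s: 0.85
tcp_pos: [0.3099, 0.4585, 0.2053]
orientation: [-180.0, -0.0, 85.2]
wrist_force: [0.0, -0.3, -0.4]
opening: 0.8
```

```bash
cat > go.py <<'E'
import sys,numpy as np
from station import bot
s=bot.sense(); p=s['tcp_pos']; o=s['orientation']; y=np.radians(o[2])
print('t',round(s['time_s'],2),'tcp',p.round(4),'ori',o.round(2),'F',s['wrist_force'].round(2),'open',round(s['opening'],3),'j6',s['joints'][5].round(1))
CUP=dict(blue=(.463,.2877),green=(.574,.0763),yellow=(.4527,.1802),red=(.4543,.0701))
BAY=dict(blue=(.5634,-.1435),red=(.556,-.231),yellow=(.4757,-.1364),green=(.4686,-.224))
q=p.copy()
for a in sys.argv[1:]:
    k,z=a.split(':'); xy=(CUP if k[0]=='c' else BAY)[k[1:]]
    d=np.array([*xy,float(z)])-p
    print(a,'tool frac',(np.array([d[0]*np.cos(y)+d[1]*np.sin(y),d[0]*np.sin(y)-d[1]*np.cos(y),-d[2]])/.2).round(3))
E
python3 go.py cblue:.145 cblue:.043
```

```text
t 0.85 tcp [0.3099 0.4585 0.2053] ori [-1.7998e+02 -1.0000e-02  8.5240e+01] F [ 0.   -0.26 -0.4 ] open 0.8 j6 -41.0
cblue:.145 tool frac [-0.788  0.834  0.302]
cblue:.043 tool frac [-0.788  0.834  0.812]
```

Call:
carry_out:
  steps:
    - [0.8, [-0.18, 0.19, 0.07], [0, 0, 0]]
    - [0.8, [-0.36, 0.38, 0.14], [0, 0, 0]]
    - [0.8, [-0.54, 0.57, 0.2], [0, 0, 0]]
    - [0.8, [-0.68, 0.72, 0.27], [0, 0, 0]]
    - [0.8, [-0.788, 0.834, 0.3], [0, 0, 0]]
    - [0.8, [-0.788, 0.834, 0.3], [0, 0, 0]]
    - [0.8, [-0.788, 0.834, 0.4], [0, 0, 0]]
    - [0.8, [-0.788, 0.834, 0.55], [0, 0, 0]]
    - [0.8, [-0.788, 0.834, 0.7], [0, 0, 0]]
    - [0.8, [-0.788, 0.834, 0.81], [0, 0, 0]]
    - [0.8, [-0.788, 0.834, 0.81], [0, 0, 0]]
    - [0.8, [-0.788, 0.834, 0.81], [0, 0, 0]]

```text
time_s: 2.05
tcp_pos: [0.4624, 0.2899, 0.0439]
orientation: [-180.0, -0.0, 85.5]
wrist_force: [-0.1, -0.2, 0.0]
opening: 0.801
```

```bash
python3 go.py cblue:.043 && python3 -c "
from station import bot;import cv2
cv2.imwrite('pics/s1.png',bot.camera('side')['color'][:,:,::-1])
cv2.imwrite('pics/w1.png',bot.camera('wrist')['color'][:,:,::-1])"
```

```text
t 2.05 tcp [0.4624 0.2899 0.0439] ori [-1.7999e+02 -1.0000e-02  8.5470e+01] F [-0.06 -0.24  0.03] open 0.801 j6 -65.3
cblue:.043 tool frac [-0.011  0.004  0.004]
```

View pics/s1.png

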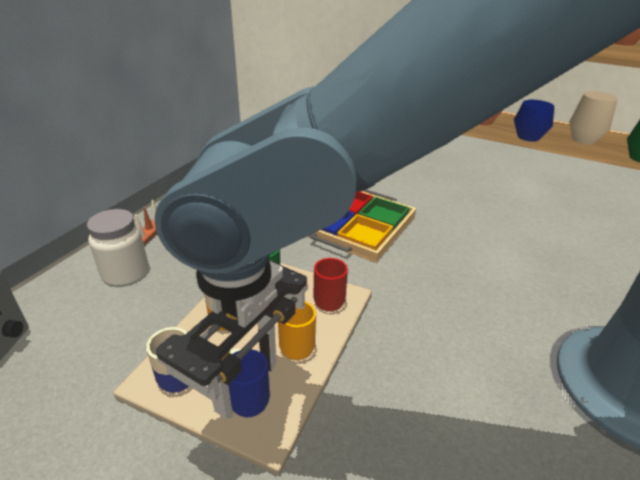

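View pics/w1.png

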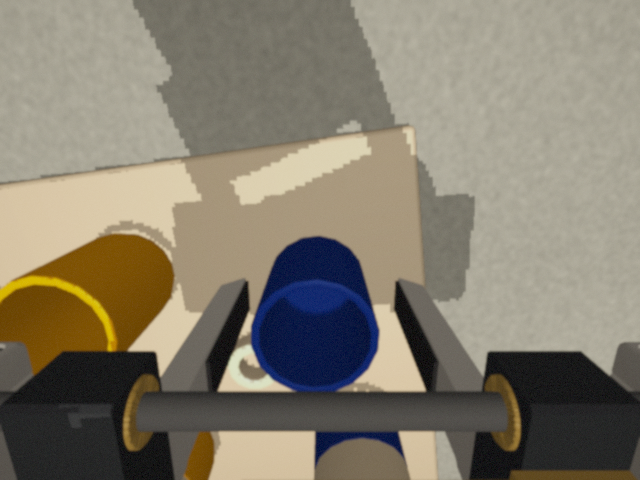

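The side view shows the fingers around the blue cup at (247,380). The wrist view shows the cup at (315,330), centred between the pads with clearance on both sides. Closing and lifting.

Call:
carry_out:
  steps:
    - [0.4, [0, 0, 0], [0, 0, 0]]
    - [0.4, [0, 0, 0], [0, 0, 0]]
    - [0.4, [0, 0, 0], [0, 0, 0]]
    - [0.4, [0, 0, 0], [0, 0, 0]]
    - [0.4, [0, 0, 0], [0, 0, 0]]
    - [0.4, [0, 0, -0.03], [0, 0, 0]]
    - [0.4, [0, 0, -0.1], [0, 0, 0]]
    - [0.4, [0, 0, -0.2], [0, 0, 0]]
    - [0.4, [0, 0, -0.3], [0, 0, 0]]
    - [0.4, [0, 0, -0.42], [0, 0, 0]]
    - [0.4, [0, 0, -0.53], [0, 0, 0]]
    - [0.4, [0, 0, -0.53], [0, 0, 0]]

```text
time_s: 3.35
tcp_pos: [0.4651, 0.2895, 0.1536]
orientation: [179.6, -0.2, 85.4]
wrist_force: [-0.1, 0.4, -1.3]
opening: 0.568
```

```bash
python3 go.py bblue:.15
```

```text
t 3.35 tcp [0.4651 0.2895 0.1536] ori [179.61  -0.19  85.37] F [-0.06  0.41 -1.32] open 0.568 j6 -65.3
bblue:.15 tool frac [-2.118  0.665  0.018]
```

Call:
carry_out:
  steps:
    - [0.4, [-0.06, 0.02, 0], [0, 0, 0]]
    - [0.4, [-0.2, 0.06, 0], [0, 0, 0]]
    - [0.4, [-0.4, 0.12, 0], [0, 0, 0]]
    - [0.4, [-0.6, 0.19, 0], [0, 0, 0]]
    - [0.4, [-0.8, 0.25, 0], [0, 0, 0]]
    - [0.4, [-1, 0.31, 0], [0, 0, 0]]

```text
time_s: 3.95
tcp_pos: [0.5073, 0.0819, 0.1476]
orientation: [-179.8, 0.0, 85.3]
wrist_force: [1.2, -0.6, -1.4]
opening: 0.568
```

Call:
carry_out:
  steps:
    - [0.4, [-0.2, 0.06, 0], [0, 0, 0]]
    - [0.4, [-0.4, 0.12, 0], [0, 0, 0]]
    - [0.4, [-0.6, 0.19, 0], [0, 0, 0]]
    - [0.4, [-0.8, 0.25, 0], [0, 0, 0]]
    - [0.4, [-0.95, 0.3, 0], [0, 0, 0]]
    - [0.4, [-1, 0.31, 0], [0, 0, 0]]
    - [0.4, [-1, 0.31, 0], [0, 0, 0]]
    - [0.4, [-1, 0.31, 0], [0, 0, 0]]

```text
time_s: 4.75
tcp_pos: [0.5532, -0.1193, 0.1484]
orientation: [-179.9, -0.1, 85.4]
wrist_force: [0.6, 0.6, -1.9]
opening: 0.567
```

```bash
python3 go.py bblue:.037
```

```text
t 4.75 tcp [ 0.5532 -0.1193  0.1484] ori [-1.7988e+02 -7.0000e-02  8.5370e+01] F [ 0.64  0.58 -1.9 ] open 0.567 j6 -109.0
bblue:.037 tool frac [-0.117  0.061  0.557]
```

Call:
carry_out:
  steps:
    - [0.4, [-0.06, 0.03, 0], [0, 0, 0]]
    - [0.4, [-0.117, 0.061, 0.04], [0, 0, 0]]
    - [0.4, [-0.117, 0.061, 0.12], [0, 0, 0]]
    - [0.4, [-0.117, 0.061, 0.23], [0, 0, 0]]
    - [0.4, [-0.117, 0.061, 0.34], [0, 0, 0]]
    - [0.4, [-0.117, 0.061, 0.43], [0, 0, 0]]
    - [0.4, [-0.117, 0.061, 0.49], [0, 0, 0]]
    - [0.4, [-0.117, 0.061, 0.52], [0, 0, 0]]
    - [0.4, [-0.117, 0.061, 0.54], [0, 0, 0]]
    - [0.4, [-0.117, 0.061, 0.54], [0, 0, 0]]
    - [0.4, [-0.117, 0.061, 0.54], [0, 0, 0]]
    - [0.4, [-0.117, 0.061, 0.54], [0, 0, 0]]

```text
time_s: 5.95
tcp_pos: [0.5651, -0.1448, 0.0424]
orientation: [179.9, 0.0, 85.4]
wrist_force: [-0.2, -0.6, -1.8]
opening: 0.569
```

```bash
python3 go.py bblue:.0379 && python3 -c "
from station import bot;import cv2
cv2.imwrite('pics/s2.png',bot.camera('side')['color'][:,:,::-1])
cv2.imwrite('pics/w2.png',bot.camera('wrist')['color'][:,:,::-1])"
```

```text
t 5.95 tcp [ 0.5651 -0.1448  0.0424] ori [1.7991e+02 4.0000e-02 8.5360e+01] F [-0.17 -0.59 -1.81] open 0.569 j6 -110.9
bblue:.0379 tool frac [ 0.006 -0.009  0.022]
```

View pics/s2.png

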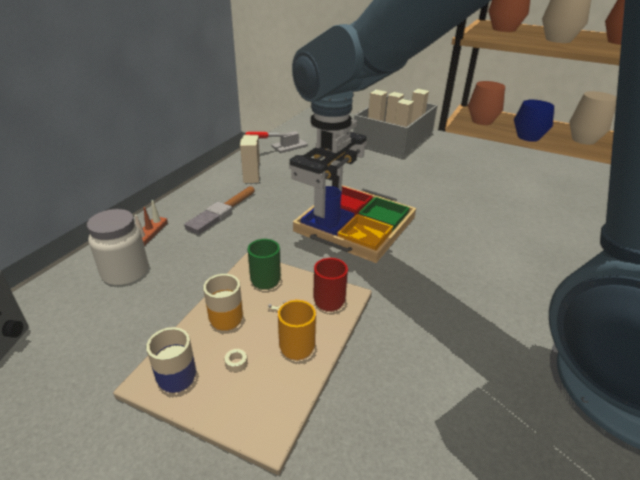

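View pics/w2.png

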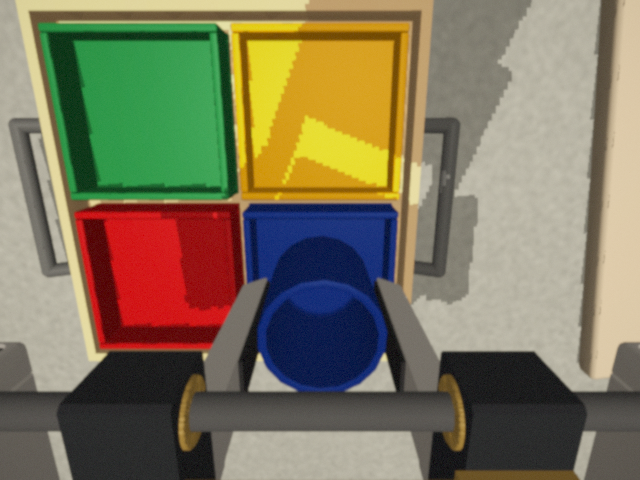

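The blue cup is over the blue bay, centred at about column 322 in the wrist view, between the bay edges at 247 and 397. Setting it down.

Call:
carry_out:
  steps:
    - [0.4, [0, 0, 0.01], [0, 0, 0]]
    - [0.4, [0, 0, 0.02], [0, 0, 0]]
    - [0.4, [0, 0, 0.025], [0, 0, 0]]
    - [0.4, [0, 0, 0.028], [0, 0, 0]]
    - [0.4, [0, 0, 0.028], [0, 0, 0]]
    - [0.4, [0, 0, 0.028], [0, 0, 0]]

```text
time_s: 6.65
tcp_pos: [0.5651, -0.1448, 0.038]
orientation: [180.0, 0.0, 85.4]
wrist_force: [-5.1, 2.4, 11.9]
opening: 0.561
```

Call:
carry_out:
  steps:
    - [0.75, [0, 0, 0.026], [0, 0, 0]]
    - [0.75, [0, 0, 0.024], [0, 0, 0]]
    - [0.75, [0, 0, 0.024], [0, 0, 0]]
    - [0.75, [0, 0, 0.024], [0, 0, 0]]
    - [0.75, [0, 0, 0.024], [0, 0, 0]]
    - [0.75, [0, 0, -0.03], [0, 0, 0]]
    - [0.75, [0, 0, -0.15], [0, 0, 0]]
    - [0.75, [0, 0, -0.35], [0, 0, 0]]
    - [0.75, [0, 0, -0.53], [0, 0, 0]]
    - [0.75, [0, 0, -0.53], [0, 0, 0]]

```text
time_s: 7.65
tcp_pos: [0.5682, -0.1462, 0.1491]
orientation: [179.3, 0.2, 85.4]
wrist_force: [0.8, 0.4, 0.4]
opening: 0.752
```

```bash
python3 go.py cred:.145 && python3 -c "
from station import bot;import cv2
cv2.imwrite('pics/w3.png',bot.camera('wrist')['color'][:,:,::-1])"
```

```text
t 7.65 tcp [ 0.5682 -0.1462  0.1491] ori [179.35   0.25  85.37] F [0.77 0.4  0.39] open 0.752 j6 -110.9
cred:.145 tool frac [ 1.032 -0.655  0.021]
```

View pics/w3.png

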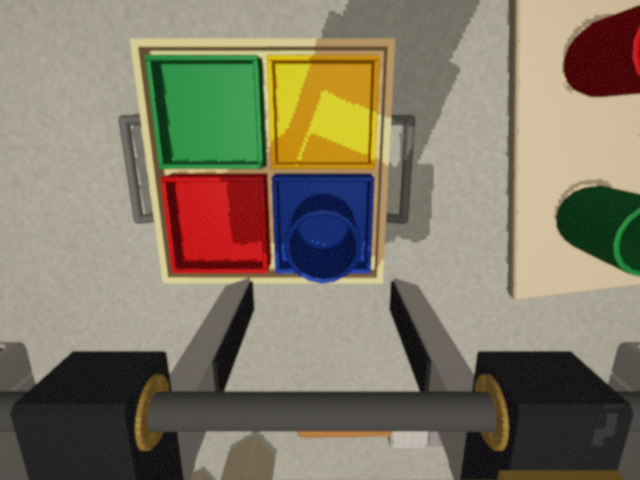

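The blue cup stands in its bay at about (322,240).

Call:
carry_out:
  steps:
    - [0.8, [0.2, -0.13, 0], [0, 0, 0]]
    - [0.8, [0.4, -0.26, 0], [0, 0, 0]]
    - [0.8, [0.6, -0.38, 0], [0, 0, 0]]
    - [0.8, [0.8, -0.51, 0], [0, 0, 0]]
    - [0.8, [0.95, -0.61, 0], [0, 0, 0]]
    - [0.8, [1, -0.638, 0], [0, 0, 0]]
    - [0.8, [1, -0.638, 0], [0, 0, 0]]
    - [0.8, [1, -0.638, 0], [0, 0, 0]]
    - [0.8, [1, -0.638, 0], [0, 0, 0]]

```text
time_s: 8.6
tcp_pos: [0.4541, 0.064, 0.1418]
orientation: [-180.0, 0.0, 85.3]
wrist_force: [0.8, -0.5, -0.3]
opening: 0.802
```

```bash
python3 go.py cred:.043
```

```text
t 8.6 tcp [0.4541 0.064  0.1418] ori [-1.7999e+02  1.0000e-02  8.5270e+01] F [ 0.8  -0.45 -0.33] open 0.802 j6 -91.4
cred:.043 tool frac [ 0.03  -0.002  0.494]
```

Call:
carry_out:
  steps:
    - [0.8, [0.03, -0.002, 0.04], [0, 0, 0]]
    - [0.8, [0.03, -0.002, 0.15], [0, 0, 0]]
    - [0.8, [0.03, -0.002, 0.27], [0, 0, 0]]
    - [0.8, [0.03, -0.002, 0.39], [0, 0, 0]]
    - [0.8, [0.03, -0.002, 0.47], [0, 0, 0]]
    - [0.8, [0.03, -0.002, 0.493], [0, 0, 0]]
    - [0.8, [0.03, -0.002, 0.493], [0, 0, 0]]
    - [0.8, [0.03, -0.002, 0.493], [0, 0, 0]]

```text
time_s: 9.4
tcp_pos: [0.4543, 0.071, 0.0439]
orientation: [179.9, 0.0, 85.3]
wrist_force: [-0.1, 0.9, 0.1]
opening: 0.8
```

Call:
carry_out:
  steps:
    - [0.4, [0, 0, 0], [0, 0, 0]]
    - [0.4, [0, 0, 0], [0, 0, 0]]
    - [0.4, [0, 0, 0], [0, 0, 0]]
    - [0.4, [0, 0, 0], [0, 0, 0]]
    - [0.4, [0, 0, 0], [0, 0, 0]]

```text
time_s: 9.9
tcp_pos: [0.4541, 0.0709, 0.0438]
orientation: [179.9, 0.0, 85.4]
wrist_force: [0.1, -1.5, 3.8]
opening: 0.576
```

Call:
carry_out:
  steps:
    - [0.4, [0, 0, -0.03], [0, 0, 0]]
    - [0.4, [0, 0, -0.1], [0, 0, 0]]
    - [0.4, [0, 0, -0.2], [0, 0, 0]]
    - [0.4, [0, 0, -0.32], [0, 0, 0]]
    - [0.4, [0, 0, -0.44], [0, 0, 0]]
    - [0.4, [0, 0, -0.53], [0, 0, 0]]
    - [0.4, [-0.08, 0.034, -0.53], [0, 0, 0]]
    - [0.4, [-0.23, 0.1, -0.53], [0, 0, 0]]
    - [0.4, [-0.42, 0.18, -0.53], [0, 0, 0]]
    - [0.4, [-0.61, 0.26, -0.53], [0, 0, 0]]
    - [0.4, [-0.79, 0.34, -0.53], [0, 0, 0]]
    - [0.4, [-0.95, 0.41, -0.53], [0, 0, 0]]

```text
time_s: 11.1
tcp_pos: [0.5199, -0.1263, 0.149]
orientation: [-180.0, -0.0, 85.3]
wrist_force: [-0.2, 0.8, -0.9]
opening: 0.575
```

Call:
carry_out:
  steps:
    - [0.4, [-0.15, 0.06, 0], [0, 0, 0]]
    - [0.4, [-0.3, 0.13, 0], [0, 0, 0]]
    - [0.4, [-0.42, 0.18, 0], [0, 0, 0]]
    - [0.4, [-0.5, 0.21, 0], [0, 0, 0]]
    - [0.4, [-0.514, 0.22, 0], [0, 0, 0]]
    - [0.4, [-0.514, 0.22, 0], [0, 0, 0]]
    - [0.4, [-0.514, 0.22, 0], [0, 0, 0]]
    - [0.4, [-0.514, 0.22, 0], [0, 0, 0]]

```text
time_s: 11.9
tcp_pos: [0.5552, -0.2297, 0.1492]
orientation: [-180.0, -0.0, 85.4]
wrist_force: [-0.1, -0.3, -1.1]
opening: 0.574
```

```bash
python3 go.py bred:.037
```

```text
t 11.9 tcp [ 0.5552 -0.2297  0.1492] ori [-1.7998e+02 -2.0000e-02  8.5430e+01] F [-0.08 -0.25 -1.09] open 0.574 j6 -118.7
bred:.037 tool frac [-0.006  0.004  0.561]
```

Call:
carry_out:
  steps:
    - [0.4, [-0.006, 0.004, 0.04], [0, 0, 0]]
    - [0.4, [-0.006, 0.004, 0.13], [0, 0, 0]]
    - [0.4, [-0.006, 0.004, 0.24], [0, 0, 0]]
    - [0.4, [-0.006, 0.004, 0.35], [0, 0, 0]]
    - [0.4, [-0.006, 0.004, 0.45], [0, 0, 0]]
    - [0.4, [-0.006, 0.004, 0.51], [0, 0, 0]]
    - [0.4, [-0.006, 0.004, 0.535], [0, 0, 0]]
    - [0.4, [-0.006, 0.004, 0.545], [0, 0, 0]]
    - [0.4, [-0.006, 0.004, 0.555], [0, 0, 0]]
    - [0.4, [-0.006, 0.004, 0.561], [0, 0, 0]]
    - [0.4, [-0.006, 0.004, 0.561], [0, 0, 0]]
    - [0.4, [-0.006, 0.004, 0.561], [0, 0, 0]]

```text
time_s: 13.1
tcp_pos: [0.5567, -0.2325, 0.0379]
orientation: [179.9, 0.0, 85.4]
wrist_force: [0.7, -0.1, 0.6]
opening: 0.572
```

Call:
carry_out:
  steps:
    - [0.4, [0, 0, 0.003], [0, 0, 0]]
    - [0.4, [0, 0, 0.005], [0, 0, 0]]
    - [0.4, [0, 0, 0.005], [0, 0, 0]]
    - [0.4, [0, 0, 0.005], [0, 0, 0]]

```text
time_s: 13.5
tcp_pos: [0.5569, -0.2326, 0.0378]
orientation: [179.9, 0.0, 85.4]
wrist_force: [-2.5, 0.8, 7.5]
opening: 0.573
```

Call:
carry_out:
  steps:
    - [0.72, [0, 0, 0], [0, 0, 0]]
    - [0.72, [0, 0, 0], [0, 0, 0]]
    - [0.72, [0, 0, 0], [0, 0, 0]]
    - [0.72, [0, 0, 0], [0, 0, 0]]
    - [0.72, [0, 0, -0.05], [0, 0, 0]]
    - [0.72, [0, 0, -0.15], [0, 0, 0]]
    - [0.72, [0, 0, -0.35], [0, 0, 0]]
    - [0.72, [0, 0, -0.55], [0, 0, 0]]
    - [0.72, [0, 0, -0.55], [0, 0, 0]]
    - [0.72, [0, 0, -0.55], [0, 0, 0]]

```text
time_s: 14.5
tcp_pos: [0.5568, -0.2325, 0.1477]
orientation: [179.9, 0.1, 85.4]
wrist_force: [-0.1, 0.0, -0.3]
opening: 0.72
```

```bash
python3 go.py cyellow:.145 cgreen:.145 && python3 -c "
from station import bot;import cv2
cv2.imwrite('pics/w4.png',bot.camera('wrist')['color'][:,:,::-1])"
```

```text
t 14.5 tcp [ 0.5568 -0.2325  0.1477] ori [1.7985e+02 8.0000e-02 8.5360e+01] F [-0.06  0.02 -0.25] open 0.72 j6 -118.8
cyellow:.145 tool frac [ 2.015 -0.686  0.014]
cgreen:.145 tool frac [ 1.546 -0.039  0.014]
```

View pics/w4.png

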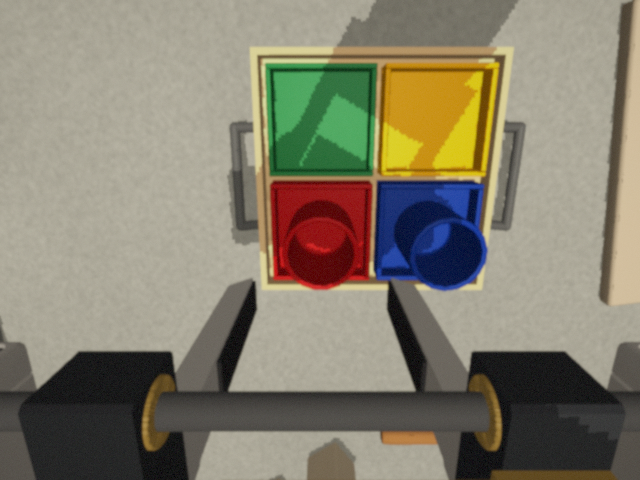

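The red cup stands in its bay at (320,250), with blue beside it. Green is next.

Call:
carry_out:
  steps:
    - [0.72, [0.2, 0, 0], [0, 0, 0]]
    - [0.72, [0.4, -0.01, 0], [0, 0, 0]]
    - [0.72, [0.6, -0.02, 0], [0, 0, 0]]
    - [0.72, [0.8, -0.02, 0], [0, 0, 0]]
    - [0.72, [1, -0.03, 0], [0, 0, 0]]

```text
time_s: 15.05
tcp_pos: [0.5649, -0.0305, 0.1439]
orientation: [-179.8, -0.0, 85.3]
wrist_force: [0.9, -0.5, -0.1]
opening: 0.717
```

Call:
carry_out:
  steps:
    - [0.8, [0.2, 0, 0], [0, 0, 0]]
    - [0.8, [0.4, -0.01, 0], [0, 0, 0]]
    - [0.8, [0.52, -0.01, 0], [0, 0, 0]]
    - [0.8, [0.546, -0.01, 0], [0, 0, 0]]
    - [0.8, [0.546, -0.01, 0], [0, 0, 0]]
    - [0.8, [0.546, -0.01, 0], [0, 0, 0]]
    - [0.8, [0.546, -0.01, 0], [0, 0, 0]]

```text
time_s: 15.75
tcp_pos: [0.573, 0.0755, 0.1457]
orientation: [-180.0, 0.0, 85.3]
wrist_force: [0.1, -0.2, 0.5]
opening: 0.799
```

```bash
python3 go.py cgreen:.043
```

```text
t 15.75 tcp [0.573  0.0755 0.1457] ori [-1.7996e+02  1.0000e-02  8.5270e+01] F [ 0.14 -0.2   0.54] open 0.799 j6 -89.0
cgreen:.043 tool frac [0.005 0.004 0.513]
```

Call:
carry_out:
  steps:
    - [0.8, [0.005, 0.004, 0.04], [0, 0, 0]]
    - [0.8, [0.005, 0.004, 0.15], [0, 0, 0]]
    - [0.8, [0.005, 0.004, 0.27], [0, 0, 0]]
    - [0.8, [0.005, 0.004, 0.39], [0, 0, 0]]
    - [0.8, [0.005, 0.004, 0.48], [0, 0, 0]]
    - [0.8, [0.005, 0.004, 0.51], [0, 0, 0]]
    - [0.8, [0.005, 0.004, 0.51], [0, 0, 0]]
    - [0.8, [0.005, 0.004, 0.51], [0, 0, 0]]

```text
time_s: 16.55
tcp_pos: [0.5748, 0.0774, 0.0449]
orientation: [179.9, -0.0, 85.3]
wrist_force: [0.9, -0.9, 0.5]
opening: 0.802
```

Call:
carry_out:
  steps:
    - [0.4, [0, 0, 0], [0, 0, 0]]
    - [0.4, [0, 0, 0], [0, 0, 0]]
    - [0.4, [0, 0, 0], [0, 0, 0]]
    - [0.4, [0, 0, 0], [0, 0, 0]]
    - [0.4, [0, 0, 0], [0, 0, 0]]

```text
time_s: 17.05
tcp_pos: [0.5746, 0.0774, 0.0448]
orientation: [179.9, 0.0, 85.4]
wrist_force: [-0.8, -1.6, 3.8]
opening: 0.565
```

Call:
carry_out:
  steps:
    - [0.4, [0, 0, -0.03], [0, 0, 0]]
    - [0.4, [0, 0, -0.1], [0, 0, 0]]
    - [0.4, [0, 0, -0.2], [0, 0, 0]]
    - [0.4, [0, 0, -0.32], [0, 0, 0]]
    - [0.4, [0, 0, -0.44], [0, 0, 0]]
    - [0.4, [0, 0, -0.53], [0, 0, 0]]
    - [0.4, [-0.08, -0.02, -0.53], [0, 0, 0]]
    - [0.4, [-0.23, -0.06, -0.53], [0, 0, 0]]
    - [0.4, [-0.42, -0.11, -0.53], [0, 0, 0]]
    - [0.4, [-0.61, -0.16, -0.53], [0, 0, 0]]
    - [0.4, [-0.8, -0.21, -0.53], [0, 0, 0]]
    - [0.4, [-0.98, -0.26, -0.53], [0, 0, 0]]

```text
time_s: 18.25
tcp_pos: [0.5043, -0.1153, 0.149]
orientation: [-179.9, -0.0, 85.3]
wrist_force: [0.2, -0.4, -1.2]
opening: 0.569
```

Call:
carry_out:
  steps:
    - [0.4, [-0.17, -0.05, 0], [0, 0, 0]]
    - [0.4, [-0.33, -0.09, 0], [0, 0, 0]]
    - [0.4, [-0.46, -0.12, 0], [0, 0, 0]]
    - [0.4, [-0.54, -0.14, 0], [0, 0, 0]]
    - [0.4, [-0.565, -0.148, 0], [0, 0, 0]]
    - [0.4, [-0.565, -0.148, 0], [0, 0, 0]]
    - [0.4, [-0.565, -0.148, 0], [0, 0, 0]]
    - [0.4, [-0.565, -0.148, 0], [0, 0, 0]]

```text
time_s: 19.05
tcp_pos: [0.4678, -0.2229, 0.1498]
orientation: [-180.0, -0.0, 85.4]
wrist_force: [-0.3, -0.2, -2.3]
opening: 0.572
```

```bash
python3 go.py bgreen:.0388
```

```text
t 19.05 tcp [ 0.4678 -0.2229  0.1498] ori [-1.7998e+02 -2.0000e-02  8.5430e+01] F [-0.27 -0.2  -2.31] open 0.572 j6 -123.5
bgreen:.0388 tool frac [-0.005  0.005  0.555]
```

Call:
carry_out:
  steps:
    - [0.4, [-0.005, 0.005, 0.04], [0, 0, 0]]
    - [0.4, [-0.005, 0.005, 0.13], [0, 0, 0]]
    - [0.4, [-0.005, 0.005, 0.24], [0, 0, 0]]
    - [0.4, [-0.005, 0.005, 0.35], [0, 0, 0]]
    - [0.4, [-0.005, 0.005, 0.45], [0, 0, 0]]
    - [0.4, [-0.005, 0.005, 0.51], [0, 0, 0]]
    - [0.4, [-0.005, 0.005, 0.535], [0, 0, 0]]
    - [0.4, [-0.005, 0.005, 0.545], [0, 0, 0]]
    - [0.4, [-0.005, 0.005, 0.555], [0, 0, 0]]
    - [0.4, [-0.005, 0.005, 0.56], [0, 0, 0]]
    - [0.4, [-0.005, 0.005, 0.56], [0, 0, 0]]
    - [0.4, [-0.005, 0.005, 0.56], [0, 0, 0]]

```text
time_s: 20.25
tcp_pos: [0.4692, -0.2252, 0.0388]
orientation: [179.9, 0.0, 85.4]
wrist_force: [-0.0, -0.2, 0.9]
opening: 0.57
```

Call:
carry_out:
  steps:
    - [0.4, [0, 0, 0.003], [0, 0, 0]]
    - [0.4, [0, 0, 0.005], [0, 0, 0]]
    - [0.4, [0, 0, 0.005], [0, 0, 0]]
    - [0.4, [0, 0, 0.005], [0, 0, 0]]

```text
time_s: 20.65
tcp_pos: [0.4694, -0.2254, 0.0387]
orientation: [179.9, 0.0, 85.4]
wrist_force: [-1.7, 1.0, 8.8]
opening: 0.57
```

Call:
carry_out:
  steps:
    - [0.72, [0, 0, 0], [0, 0, 0]]
    - [0.72, [0, 0, 0], [0, 0, 0]]
    - [0.72, [0, 0, 0], [0, 0, 0]]
    - [0.72, [0, 0, 0], [0, 0, 0]]
    - [0.72, [0, 0, -0.05], [0, 0, 0]]
    - [0.72, [0, 0, -0.15], [0, 0, 0]]
    - [0.72, [0, 0, -0.35], [0, 0, 0]]
    - [0.72, [0, 0, -0.55], [0, 0, 0]]
    - [0.72, [0, 0, -0.55], [0, 0, 0]]
    - [0.72, [0, 0, -0.55], [0, 0, 0]]

```text
time_s: 21.65
tcp_pos: [0.4692, -0.2253, 0.1485]
orientation: [179.9, 0.1, 85.4]
wrist_force: [-0.3, 1.0, -0.5]
opening: 0.72
```

```bash
python3 go.py cyellow:.145 && python3 -c "
from station import bot;import cv2
cv2.imwrite('pics/w5.png',bot.camera('wrist')['color'][:,:,::-1])"
```

```text
t 21.65 tcp [ 0.4692 -0.2253  0.1485] ori [1.7987e+02 9.0000e-02 8.5360e+01] F [-0.28  0.96 -0.53] open 0.72 j6 -123.5
cyellow:.145 tool frac [ 2.014 -0.246  0.018]
```

View pics/w5.png

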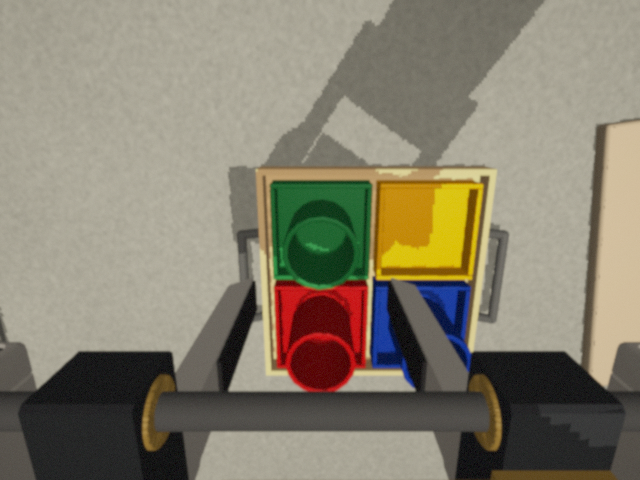

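Green stands in its bay at (320,250). Yellow is last.

Call:
carry_out:
  steps:
    - [0.72, [0.2, -0.02, 0], [0, 0, 0]]
    - [0.72, [0.4, -0.05, 0], [0, 0, 0]]
    - [0.72, [0.6, -0.07, 0], [0, 0, 0]]
    - [0.72, [0.8, -0.1, 0], [0, 0, 0]]
    - [0.72, [1, -0.12, 0], [0, 0, 0]]

```text
time_s: 22.2
tcp_pos: [0.4592, -0.0217, 0.1452]
orientation: [-179.8, -0.0, 85.3]
wrist_force: [1.2, -0.2, 0.6]
opening: 0.716
```

Call:
carry_out:
  steps:
    - [0.8, [0.2, -0.02, 0], [0, 0, 0]]
    - [0.8, [0.4, -0.05, 0], [0, 0, 0]]
    - [0.8, [0.6, -0.07, 0], [0, 0, 0]]
    - [0.8, [0.8, -0.1, 0], [0, 0, 0]]
    - [0.8, [0.95, -0.12, 0], [0, 0, 0]]
    - [0.8, [1, -0.126, 0], [0, 0, 0]]
    - [0.8, [1, -0.126, 0], [0, 0, 0]]
    - [0.8, [1, -0.126, 0], [0, 0, 0]]
    - [0.8, [1, -0.126, 0], [0, 0, 0]]

```text
time_s: 23.1
tcp_pos: [0.452, 0.1766, 0.1467]
orientation: [-180.0, 0.0, 85.3]
wrist_force: [-0.5, 0.4, 0.4]
opening: 0.799
```

```bash
python3 go.py cyellow:.043
```

```text
t 23.1 tcp [0.452  0.1766 0.1467] ori [-1.7996e+02  3.0000e-02  8.5260e+01] F [-0.53  0.41  0.36] open 0.799 j6 -77.3
cyellow:.043 tool frac [0.018 0.002 0.518]
```

Call:
carry_out:
  steps:
    - [0.8, [0.018, 0.002, 0.04], [0, 0, 0]]
    - [0.8, [0.018, 0.002, 0.15], [0, 0, 0]]
    - [0.8, [0.018, 0.002, 0.27], [0, 0, 0]]
    - [0.8, [0.018, 0.002, 0.39], [0, 0, 0]]
    - [0.8, [0.018, 0.002, 0.48], [0, 0, 0]]
    - [0.8, [0.018, 0.002, 0.518], [0, 0, 0]]
    - [0.8, [0.018, 0.002, 0.518], [0, 0, 0]]
    - [0.8, [0.018, 0.002, 0.518], [0, 0, 0]]

```text
time_s: 23.9
tcp_pos: [0.4533, 0.1813, 0.0441]
orientation: [179.9, -0.0, 85.3]
wrist_force: [-0.5, -0.8, -0.1]
opening: 0.8
```

Call:
carry_out:
  steps:
    - [0.4, [0, 0, 0], [0, 0, 0]]
    - [0.4, [0, 0, 0], [0, 0, 0]]
    - [0.4, [0, 0, 0], [0, 0, 0]]
    - [0.4, [0, 0, 0], [0, 0, 0]]
    - [0.4, [0, 0, 0], [0, 0, 0]]

```text
time_s: 24.4
tcp_pos: [0.4531, 0.1813, 0.044]
orientation: [179.9, 0.0, 85.4]
wrist_force: [-0.5, -1.3, 4.2]
opening: 0.556
```

Call:
carry_out:
  steps:
    - [0.4, [0, 0, -0.03], [0, 0, 0]]
    - [0.4, [0, 0, -0.1], [0, 0, 0]]
    - [0.4, [0, 0, -0.2], [0, 0, 0]]
    - [0.4, [0, 0, -0.32], [0, 0, 0]]
    - [0.4, [0, 0, -0.44], [0, 0, 0]]
    - [0.4, [0, 0, -0.53], [0, 0, 0]]
    - [0.4, [-0.08, 0.012, -0.53], [0, 0, 0]]
    - [0.4, [-0.23, 0.035, -0.53], [0, 0, 0]]
    - [0.4, [-0.42, 0.064, -0.53], [0, 0, 0]]
    - [0.4, [-0.61, 0.093, -0.53], [0, 0, 0]]
    - [0.4, [-0.8, 0.12, -0.53], [0, 0, 0]]
    - [0.4, [-0.98, 0.15, -0.53], [0, 0, 0]]

```text
time_s: 25.6
tcp_pos: [0.4665, -0.0178, 0.1504]
orientation: [179.9, -0.0, 85.4]
wrist_force: [1.0, 0.6, -1.7]
opening: 0.558
```

Call:
carry_out:
  steps:
    - [0.4, [-0.17, 0.026, 0], [0, 0, 0]]
    - [0.4, [-0.33, 0.05, 0], [0, 0, 0]]
    - [0.4, [-0.47, 0.071, 0], [0, 0, 0]]
    - [0.4, [-0.56, 0.085, 0], [0, 0, 0]]
    - [0.4, [-0.594, 0.09, 0], [0, 0, 0]]
    - [0.4, [-0.594, 0.09, 0], [0, 0, 0]]
    - [0.4, [-0.594, 0.09, 0], [0, 0, 0]]
    - [0.4, [-0.594, 0.09, 0], [0, 0, 0]]

```text
time_s: 26.4
tcp_pos: [0.4749, -0.1353, 0.1495]
orientation: [-180.0, -0.0, 85.4]
wrist_force: [-0.0, 1.3, -1.3]
opening: 0.552
```

```bash
python3 go.py byellow:.038
```

```text
t 26.4 tcp [ 0.4749 -0.1353  0.1495] ori [-1.7999e+02 -2.0000e-02  8.5430e+01] F [-0.04  1.31 -1.35] open 0.552 j6 -114.5
byellow:.038 tool frac [-0.005  0.004  0.557]
```

Call:
carry_out:
  steps:
    - [0.4, [-0.005, 0.004, 0.04], [0, 0, 0]]
    - [0.4, [-0.005, 0.004, 0.13], [0, 0, 0]]
    - [0.4, [-0.005, 0.004, 0.24], [0, 0, 0]]
    - [0.4, [-0.005, 0.004, 0.35], [0, 0, 0]]
    - [0.4, [-0.005, 0.004, 0.45], [0, 0, 0]]
    - [0.4, [-0.005, 0.004, 0.51], [0, 0, 0]]
    - [0.4, [-0.005, 0.004, 0.535], [0, 0, 0]]
    - [0.4, [-0.005, 0.004, 0.545], [0, 0, 0]]
    - [0.4, [-0.005, 0.004, 0.555], [0, 0, 0]]
    - [0.4, [-0.005, 0.004, 0.562], [0, 0, 0]]
    - [0.4, [-0.005, 0.004, 0.562], [0, 0, 0]]
    - [0.4, [-0.005, 0.004, 0.562], [0, 0, 0]]

```text
time_s: 27.6
tcp_pos: [0.4764, -0.1377, 0.038]
orientation: [179.9, 0.0, 85.4]
wrist_force: [-0.8, 1.2, 3.1]
opening: 0.552
```

Call:
carry_out:
  steps:
    - [0.4, [0, 0, 0.003], [0, 0, 0]]
    - [0.4, [0, 0, 0.004], [0, 0, 0]]
    - [0.4, [0, 0, 0.004], [0, 0, 0]]
    - [0.4, [0, 0, 0.004], [0, 0, 0]]

```text
time_s: 28.0
tcp_pos: [0.4766, -0.1378, 0.038]
orientation: [179.9, 0.0, 85.4]
wrist_force: [-2.8, 0.9, 9.6]
opening: 0.553
```

Contact at the expected height. I'll release, rise, then move off sideways to clear the view.

Call:
carry_out:
  steps:
    - [0.72, [0, 0, 0], [0, 0, 0]]
    - [0.72, [0, 0, 0], [0, 0, 0]]
    - [0.72, [0, 0, 0], [0, 0, 0]]
    - [0.72, [0, 0, 0], [0, 0, 0]]
    - [0.72, [0, 0, -0.05], [0, 0, 0]]
    - [0.72, [0, 0, -0.15], [0, 0, 0]]
    - [0.72, [0, 0, -0.35], [0, 0, 0]]
    - [0.72, [0, 0, -0.55], [0, 0, 0]]
    - [0.72, [0, 0, -0.75], [0, 0, 0]]
    - [0.72, [0, 0, -0.8], [0, 0, 0]]
    - [0.72, [0, 0, -0.8], [0, 0, 0]]

```text
time_s: 29.1
tcp_pos: [0.4768, -0.1379, 0.1985]
orientation: [179.8, 0.1, 85.4]
wrist_force: [-0.2, 0.1, -1.2]
opening: 0.719
```

Call:
carry_out:
  steps:
    - [0.72, [-0.2, 0, 0], [0, 0, 0]]
    - [0.72, [-0.4, 0, 0], [0, 0, 0]]
    - [0.72, [-0.6, 0, 0], [0, 0, 0]]
    - [0.72, [-0.8, 0, 0], [0, 0, 0]]
    - [0.72, [-0.95, 0, 0], [0, 0, 0]]
    - [0.72, [-1, 0, 0], [0, 0, 0]]
    - [0.72, [-1, 0, 0], [0, 0, 0]]

```text
time_s: 29.8
tcp_pos: [0.4586, -0.3366, 0.1942]
orientation: [-179.9, -0.2, 85.3]
wrist_force: [0.5, 1.0, 0.1]
opening: 0.722
```

Call:
carry_out:
  steps:
    - [0.72, [-0.2, -0.1, 0], [0, 0, 0]]
    - [0.72, [-0.4, -0.2, 0], [0, 0, 0]]
    - [0.72, [-0.6, -0.3, 0], [0, 0, 0]]
    - [0.72, [-0.75, -0.38, 0], [0, 0, 0]]
    - [0.72, [-0.8, -0.4, 0], [0, 0, 0]]
    - [0.72, [-0.8, -0.4, 0], [0, 0, 0]]
    - [0.72, [-0.8, -0.4, 0], [0, 0, 0]]

```text
time_s: 30.5
tcp_pos: [0.3678, -0.4879, 0.1957]
orientation: [-180.0, -0.1, 85.4]
wrist_force: [0.7, 0.1, -0.1]
opening: 0.717
```

```bash
python3 - <<'E'
from station import bot
from h import *
for n in ['top','side']:
    c=bot.camera(n); cv2.imwrite(f'pics/{n}_end.png',c['color'][:,:,::-1]); P=cloud(c); rgb=c['color'].astype(int); g=P[...,2]
    m=(g>0.072)&(g<0.096)&(P[...,0]>.3)&(P[...,0]<.65)&(P[...,1]>-.3)&(P[...,1]<.4)
    nl,L,st,ce=cv2.connectedComponentsWithStats(m.astype(np.uint8),connectivity=8)
    for i in range(1,nl):
        if st[i,4]<25: continue
        q=P[L==i]; q=q[q[:,2]>np.percentile(q[:,2],95)-.006]
        r=least_squares(lambda a:np.hypot(q[:,0]-a[0],q[:,1]-a[1])-a[2],[*q[:,:2].mean(0),.025],loss='soft_l1',f_scale=.002)
        print(n,ce[i].round(),r.x.round(4),np.median(q[:,2]).round(4),np.median(rgb[L==i],0))
E
python3 go.py
```

```text
top [226. 204.] [0.5794 0.183  0.0247] 0.0876 [143. 149. 126.]
top [160. 210.] [0.5717 0.3038 0.0248] 0.0877 [137.  140.5 116. ]
top [405. 210.] [ 0.5656 -0.1443  0.0248] 0.0819 [15. 35. 99.]
top [453. 214.] [ 0.5578 -0.232   0.0247] 0.0816 [122.   5.   5.]
top [403. 258.] [ 0.4773 -0.1376  0.0247] 0.0815 [147. 124.   0.]
top [451. 262.] [ 0.4704 -0.2246  0.0248] 0.0819 [16. 83. 33.]
side [349. 179.] [ 0.5555 -0.2314  0.0247] 0.0791 [103.  32.  29.]
side [387. 190.] [ 0.468  -0.2242  0.0248] 0.0792 [37. 73. 39.]
side [328. 196.] [ 0.5629 -0.1437  0.0248] 0.0791 [36. 41. 80.]
side [368. 209.] [ 0.4748 -0.1368  0.0249] 0.0791 [145.5  97.   17. ]
side [222. 289.] [0.5767 0.1839 0.0248] 0.0857 [138. 123.  99.]
side [169. 347.] [0.569  0.3046 0.0247] 0.0858 [137. 123.  99.]
t 30.6 tcp [ 0.368  -0.488   0.1961] ori [-1.800e+02 -4.000e-02  8.549e+01] F [-0.83  0.85 -0.24] open 0.718 j6 -149.1
```

View pics/top_end.png

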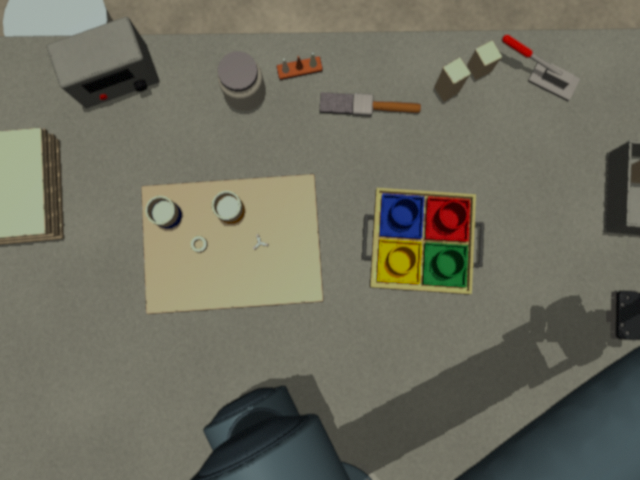

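View pics/side_end.png

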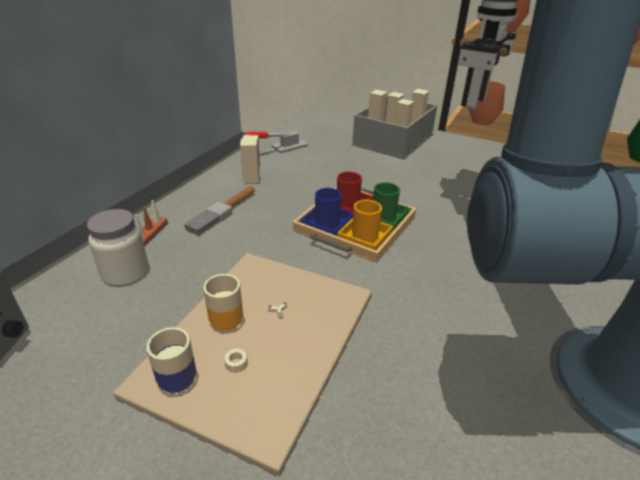

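Both views show the four cups upright in their own bays, at (402,215), (452,217), (401,261) and (447,264) in the top view. The two bare-rim cups haven't moved, and the arm is clear of everything.

```bash
python3 -c "
from station import bot
print(bot.finish_job())"
```

```text
the job is handed in; nothing more can be done
None
```

I put the blue, red, green and yellow glazed cups into their matching bays, lowering each to floor contact before letting go, and handed the job in at about 31 s.

- **Good cups:** both cameras put each cup within about 1.5 mm of its bay centre, as that camera saw it. All four rims are about 80 mm above the table, as expected for cups standing on the bay floor. They look upright in the pictures; I did not measure tilt.
- **Bare-rim cups:** they moved less than 1 mm from where they started, which is within measurement noise.
- **Robot:** the gripper was empty and touching nothing at the end. The highest wrist force I saw at the end of any move was about 12 N.

No check failed. The two cameras disagree with each other by about 2–3 mm in position and height, roughly their stated calibration error. The hand-in reported no verdict.

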